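# Weigh a drawer of bolts on the stockroom beam scale

### The arm

A 6-joint arm with a two-finger parallel gripper is mounted at the origin on the work surface. World frame = base frame: x ahead of the robot, y to its left, z up, the work surface at z = 0. Lengths are in m, angles in rad, forces in N, time in s.
With the tool pointing down it reaches from about 0.35 to 0.85 m from the base axis. Payload 8.1 kg.
Tool frame: the origin (TCP) lies at the centre of the arm's flange, where the gripper is bolted on; the fingertips stand 186 mm ahead of it and the grasp point (between the pads) lies 167 mm ahead of it; z points along the fingers, y is the line along which they close (so a half turn about z gives the same grasp; the last joint's range is limited). The gripper opens to 93 mm and grips with 3 to 60 N. Pads are 15 mm wide; open, the fingers measure 128 mm over their backs; the gripper's body (75 mm by 188 mm) begins 65 mm behind the grasp point.
Start: joints at [1.249, 0.13, 1.488, -0, 1.523, -0.085], TCP at [0.141, 0.583, 0.405] pointing down, gripper open.
Joint ranges: [-2.96, 2.96], [-0.89, 2.26], [0.02, 2.5], [-1.34, 4.48], [0, 2.73], [-2.66, 2.66]. Speed limits (rad/s): [2.39, 2.39, 2.79, 3.14, 3.14, 3.14].

### API

Orientations are given as a rotation vector (axis times angle).
In Python, from plant import robot gives the robot as it stands.
- The arm moves only by the tool apply_moves, never from a script. Its argument "series" is a list of rows, each a list of 2 entries, a list of its own where there are three numbers: the shift along the tool's x, y, z in mm, then the turn, a rotation vector about the tool's x, y, z in rad. A call has 1 to 12 rows; each row shifts and turns the commanded pose from where the row before left it, along the tool's axes as they then stand; what a row does not reach is not made up. A row lasts 1/12 s, in which the tool goes at most 41.7 mm and 7.16 degrees, less where a joint would pass 70% of its speed; a pose out of reach is approached as far as the arm can. A call is refused whole if a number of a shift passes 41.7 or a number of a turn 0.125, either way. A call with a gripper value outside its range is refused whole. "claw" is the opening, from 0 (shut) to 1 (fully open), set as the call begins (left out, the last holds). The fingers move at their own pace and stop on an object; "newtons" is the grip in N (left out, the last holds). Time passes only in rows, so rows that do not move let the fingers close. It gives the time, the measured TCP pose, the force, the opening and the grip force at its end, in the units of the state.
- robot.read_state(): the state, without advancing time (a new reading comes with each control period).
- robot.read_camera(name): name is "scene" or "side" or "wrist"; returns (picture, depth): 480x640x3 uint8, blue, green, red; 480x640 float32, m along the optical axis (not along the pixel's ray), 0 where there is no reading.
- robot.calibration(name): a dict with "fx", "fy", "cx", "cy" (pixels), "D" ([k1, k2, p1, p2, k3] as OpenCV has them; the pictures are not rectified), "extrinsics" (4x4, takes a point from world to camera coordinates). Camera axes: x right, y down, z forward; pixel columns grow to the right and rows downward; lengths in m; the calibration is good to about 2 mm. A picture is of the moment at which its call begins: read the wrist's pose just before it. calibration takes no time and is no camera call; for the wrist camera it gives the pose at the moment of the call.
- robot.close_job(): hands the job in; it is judged then, once.
The state is a dict: "t": time; "q": joint angles; "dq": joint speeds; "joint_torque": joint torques, N m; "tool_pos": TCP position; "orientation": TCP orientation; "force": force on the tool from outside, world axes, zero at the start; "wrist_torque": the same for the moment, N m; "opening": finger opening in m; "gripper_force": force on a finger pad.
Only numpy, scipy, OpenCV 4.12 (cv2) and the standard library are available. Lean on these libraries where they do the work, as an engineer would, in place of code of your own. Each camera call takes 0.05 s, during which the arm holds its last target. There are 200 camera calls.

### The job

Weigh the drawer of bolts for the stock count: pull the part-open drawer right out of the cabinet, set it down on the bench and let go, then take a fresh hold of it so that it carries without tipping, stand it squarely in the middle of the scale's plate, its length at right angles to the beam, and let go. Then slide the poise along the notched beam, without taking it off the beam, and leave it resting in the notch that best centres the pointer on its mark. Disturb nothing else on the bench.

Things in the scene. Friction and masses are not known exactly. Their poses are not given: they have to be found in the camera images.
- drawer_center (a point): Centre, half-way up, of the task drawer: an open pale plastic drawer of steel bolts, 170 mm long (its x: front lip at -x, back at +x), 64 mm wide (y), 46 mm high, walls 3 mm. It stands about 80 mm out of a bottom bay of the black cabinet. The bolts are packed and do not shift; loaded mass unknown, 0.30 to 0.65 kg.
- drawer_lip (a point): Middle of the grip lip along the top of the drawer's front: 10 mm thick (drawer x), 64 mm long (y), 20 mm high, its top 10 mm above this point and flush with the drawer's rim. It can be pinched from above with one finger inside the drawer, which is clear there to 25 mm below this point and 60 mm back.
- drawer_balance (a point): Where to hold the drawer round its middle to carry it level: on its centre line, 14 mm behind its centre and half-way up, over its centre of mass (the bolts lie in the rear part). Held by the front it hangs down at the back. 64 mm wide here.
- bay_mouth (a point): Middle of the open bay's floor at the front face of the low black eight-drawer cabinet (180 mm deep, 120 mm high, 292 mm wide, reaching 38 mm to this bay's -y side and 254 mm to +y). -x points straight out of the bay, the way the drawer is pulled; this floor is 3 mm above the bench.
- plate_top (a point): Centre of the top face of the scale's flat steel plate, 180 mm (x) by 130 mm (y, along the beam), about 127 mm above the bench. It stays level and sinks about 4 mm under load; where on the plate a load stands makes no difference.
- fulcrum (a point): Pivot of the scale's beam, 100 mm above the bench, on the fixed grey base. +y points along the beam to the plate (its centre 60 mm away), -y along the notched beam to the pointer, z up. The beam is an aluminium bar 8 mm thick (x) with 15 V notches in its top, 12 mm apart and 6 mm deep.
- first_notch (a point): Bottom of the first (zero) notch, on the beam 60 mm from the fulcrum; moves with the beam. With the plate empty the poise balances here; each notch outwards balances 50 g more. The poise's pin axis sits 4 mm above a notch's bottom.
- last_notch (a point): Bottom of the fifteenth and last notch, on the beam 228 mm from the fulcrum, 168 mm from the first; moves with the beam. An end block stands 19 mm beyond each end of the row, reaching 12 mm above the notch bottoms.
- beam (a joint): Tilt of the beam in rad: 0 = level, pointer centred; positive = pointer end up (load too heavy for the poise). Stops at -0.07 and 0.07, about 2.4 notches out of balance: nearer, one notch moves the beam about 0.03. It settles within a second. With the poise lifted clear and the load on the plate it rises to the upper stop.
- poise_center (a point): Centre, half-way up, of the poise: a loose 0.25 kg steel saddle astride the beam, 34 mm across the beam (x), 24 mm along it (y), 62 mm high; grip it by its side faces, across the beam. Its cross pin, which rests in a notch, is 13 mm above this point. 2 mm play each side of the beam. Lift it 10 to 15 mm to clear the notches; 40 mm takes it off. Starts in the first notch.
- pointer_tip (a point): Pointer at the end of the beam, a dark steel strip, 290 mm from the fulcrum, moves up and down 20 mm either way.
- centre_mark (a point): Height of the long black centre mark on the upright white index plate beside the pointer, 100 mm above the bench; short marks stand 10 and 20 mm above and below it. This point is where the pointer tip is when centred. One notch of the poise moves the tip about 8 mm.
- spare_drawer: Bystander: an empty drawer of the same kind lying on the bench.
- wrench: Bystander: a steel spanner, 190 mm, lying on the bench.
- screwdriver: Bystander: a black-handled screwdriver, 200 mm.
- scoop: Bystander: an aluminium hand scoop, 180 mm.
- jar: Bystander: a glass jar with a steel cap, 72 mm across, 100 mm high.
- check_weight: Bystander: a steel check weight with a knob, 52 mm across, 68 mm high.
- mug: Bystander: a white mug, 90 mm high.
- carton: Bystander: a cardboard carton 120 x 90 x 70 mm.
There are look-alikes about, which are no part of the job. Leave any blue look-alike of the part that bears drawer_center alone.

How it is judged:
On the way, in this order (a step that is already met when the one before it is completed fails the run):
1. the drawer is right out of the cabinet, standing on the bench, let go (x of drawer_center in the frame of bay_mouth below -0.085 m and height (world z) of drawer_center below 0.027 m and angle between drawer_center's own z axis and vertical below 0.05 rad and contact force between the fingers and drawer below 0.1 N), for 0.2 s.
2. the drawer stands on the scale's plate, let go (z of drawer_center in the frame of plate_top between 0.018 and 0.028 m and horizontal distance between drawer_center and plate_top below 0.04 m and contact force between the fingers and drawer below 0.1 N), for 0.2 s.
At the end, for the whole second after the job is handed in: The drawer stands level on the scale's plate, its centre within 40 mm of the plate's centre and its length within 15 degrees of square to the beam; the poise rests upright in a notch of the beam; the pointer is at rest within 5.5 mm of the centre mark (the best notch brings it within about 4 mm) (z of drawer_center in the frame of plate_top between 0.018 and 0.028 m and horizontal distance between drawer_center and plate_top below 0.04 m and angle between drawer_center's own z axis and vertical below 0.05 rad and angle between the x axis of drawer_center and the x axis of plate_top, either way round below 0.26 rad and distance between pointer_tip and centre_mark below 0.0055 m and velocity of joint beam between -0.03 and 0.03 rad/s and z of poise_center in the frame of pointer_tip between -0.0135 and -0.0055 m and angle between poise_center's own z axis and vertical below 0.15 rad); the robot touches nothing.
It fails at once if the drawer is tipped by more than 25 degrees (bolts would spill) (angle between drawer_center's own z axis and vertical above 0.436 rad).
It fails at once if the poise is taken off the beam (z of poise_center in the frame of pointer_tip above 0.035 m or z of poise_center in the frame of pointer_tip below -0.03 m).
It fails at once if a bystander is moved by more than 30 mm (distance of any of spare_drawer, wrench, screwdriver, scoop, jar, check_weight, mug, carton from where it was at the start of the episode above 0.03 m).
It also fails if it takes over 72 s, if anything falls off the work surface, if the arm or the gripper's body presses on something with over 40 N, if the wrist force passes 120 N, or if a joint passes its speed limit or range.

## Working session

There is one attempt and no reset: what is moved stays moved. The work goes in short steps, Python scripts to look and compute and a tool call to move; the robot and the scene stay as the last step left them, time stands still between calls to the robot, and variables do not carry over. Pictures are saved under pics/ and viewed, at most 10 in all, crops included, and the job is handed in when it is done.

Besides the shell and the picture viewer there is one more tool, called after ">>>" as name([rows], argument=value, ...), one row to a line, values as JSON. apply_moves: Moves the arm, as the interface text tells. Its arguments: {"type":"object","properties":{"series":{"type":"array"},"claw":{"type":"number"},"newtons":{"type":"number"}},"required":["series"]}

```bash
mkdir -p pics; cat > h.py <<'E'
import numpy as np, cv2
from plant import robot
def cam(n):
    c=robot.calibration(n); p,d=robot.read_camera(n)
    np.savez('%s.npz'%n,p=p,d=d,K=np.array([[c['fx'],0,c['cx']],[0,c['fy'],c['cy']],[0,0,1]]),D=np.array(c['D']),E=np.array(c['extrinsics']))
    return p
def load(n): return np.load('%s.npz'%n)
def cloud(n):
    z=load(n);h,w=z['d'].shape
    u,v=np.meshgrid(np.arange(w),np.arange(h))
    r=cv2.undistortPoints(np.stack([u,v],-1).reshape(-1,1,2).astype(float),z['K'],z['D']).reshape(h,w,2)
    P=np.concatenate([r,np.ones((h,w,1))],-1)*z['d'][...,None]
    E=z['E']; return (P-E[:3,3])@E[:3,:3]
def onplane(n,px,zz):
    z=load(n);E=z['E']
    r=cv2.undistortPoints(np.array(px,float).reshape(-1,1,2),z['K'],z['D']).reshape(-1,2)
    d=np.c_[r,np.ones(len(r))]@E[:3,:3]; c=-E[:3,:3].T@E[:3,3]
    return c+d*((zz-c[2])/d[:,2])[:,None]
def proj(n,P):
    z=load(n);E=z['E'];return cv2.projectPoints(np.array(P,float).reshape(-1,3),cv2.Rodrigues(E[:3,:3])[0],E[:3,3],z['K'],z['D'])[0].reshape(-1,2)
E
python3 - <<'E'
from h import *
a=cam('scene');b=cam('side');c=cam('wrist')
cv2.imwrite('pics/scene0.png',a);cv2.imwrite('pics/side0.png',b);cv2.imwrite('pics/wrist0.png',c)
for n in('scene','side','wrist'):
    E=load(n)['E'];print(n,-E[:3,:3].T@E[:3,3],E[2,:3])
s=robot.read_state();print(s['tool_pos'],s['orientation'],s['t'],s['opening'])
E
```

```text
scene [ 1.24823837 -0.80353835  0.83703975] [-0.55345735  0.62125369 -0.55473311]
side [-0.2322356  -0.92508643  1.0819449 ] [ 0.4747553   0.61086617 -0.63360076]
wrist [0.0651247  0.60057031 0.38403717] [ 0.27351248 -0.06794386 -0.95946577]
[0.14068554 0.5831051  0.40391501] [-3.7107281e-01 -3.1193238e+00  2.1798210e-03] 0.15 0.09335520111936364
```

View pics/scene0.png

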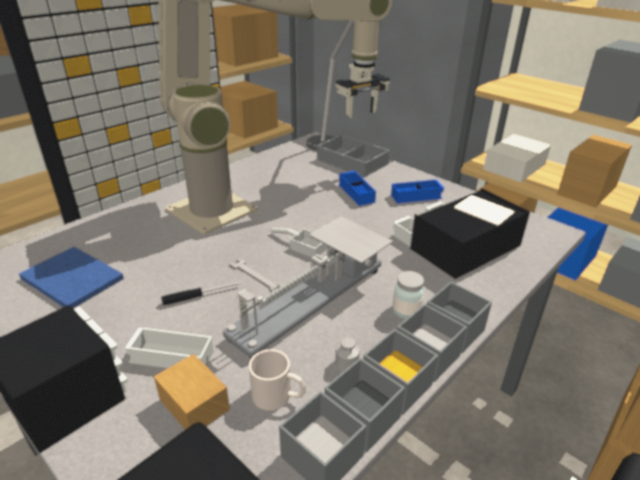

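View pics/side0.png

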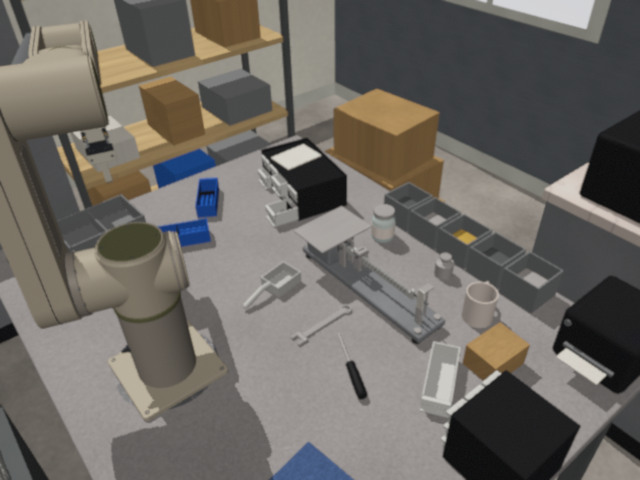

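The scene view shows the scale at (310,290), with its plate at (350,240), the cabinet at (470,230) and the part-open drawer at its left end, (410,230). The side view shows the cabinet at (303,175), the part-open drawer at (283,213), the plate at (332,230), and the beam running to the pointer at (420,300).

Drawer candidates (side view pixels):
- **Pale drawer (283,213):** part-open in a bottom bay, so it fits the description.
- **Blue drawers (207,195) and (187,233):** look-alikes.
- **Pale drawer (443,380):** lies empty on the bench, so it is the spare.
- **Drawers of the other black cabinet (510,430):** closed.

I'll confirm the first one in an enlarged crop.

```bash
python3 - <<'E'
from h import *
a=load('side')['p'];b=load('scene')['p']
A=cv2.resize(a[140:330,240:460],None,fx=3.0,fy=3.0,interpolation=cv2.INTER_CUBIC)
cv2.imwrite('pics/crop1.png',A)
for n,px in(('side',[(332,230),(305,232),(368,222),(283,213),(275,205),(303,175),(300,155),(345,185),(320,150),(270,190),(420,300),(443,380)]),('scene',[(350,240),(410,230),(430,212),(415,225),(490,210),(240,305)])):
    C=cloud(n)
    for u,v in px: print(n,u,v,C[v,u].round(3))
E
```

```text
side 332 230 [0.549 0.036 0.129]
side 305 232 [0.487 0.081 0.126]
side 368 222 [ 0.773  0.126 -0.003]
side 283 213 [0.553 0.286 0.048]
side 275 205 [0.561 0.343 0.044]
side 303 175 [0.681 0.346 0.108]
side 300 155 [0.744 0.446 0.115]
side 345 185 [0.772 0.241 0.083]
side 320 150 [0.815 0.424 0.118]
side 270 190 [0.63  0.476 0.006]
side 420 300 [ 0.547 -0.304  0.114]
side 443 380 [ 0.483 -0.452  0.004]
scene 350 240 [0.57  0.032 0.131]
scene 410 230 [0.554 0.343 0.014]
scene 430 212 [0.621 0.33  0.112]
scene 415 225 [0.611 0.273 0.088]
scene 490 210 [0.746 0.454 0.118]
scene 240 305 [ 0.549 -0.312  0.113]
```

View pics/crop1.png

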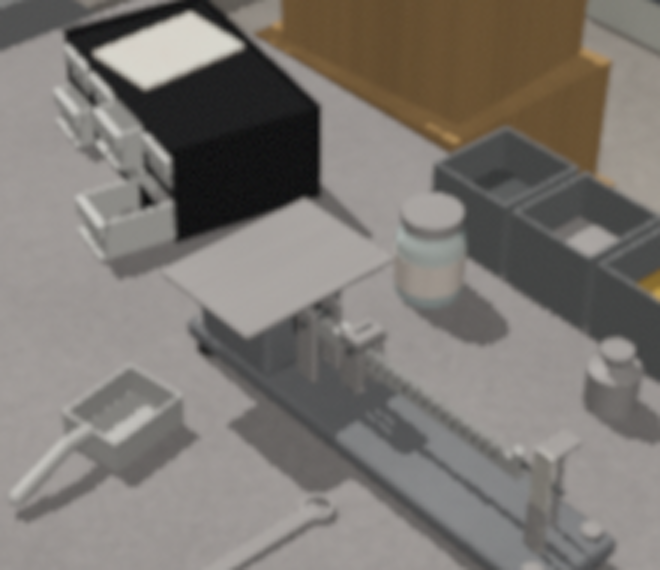

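The crop confirms it: the pale open drawer at crop (125,215) pulled out of the cabinet's bottom -y bay, with the plate at (280,265) and the poise at (360,345). Next I measure the geometry.

```bash
python3 - <<'E'
from h import *
def rect(P): 
    (c,s,a)=cv2.minAreaRect((P[:,:2]*1000).astype(np.float32)); return np.round(c,1),np.round(s,1),round(a,1)
for n in('side','scene'):
    C=cloud(n);p=load(n)['p'].astype(int);X,Y,Z=np.moveaxis(C,-1,0)
    m=(p.max(2)<60)|((X>.62)&(Z>.1))
    cab=(Z>.108)&(Z<.13)&(X>.5)&(X<.95)&(Y>.16)&(Y<.7)
    print(n,'cabtop',cab.sum(),rect(C[cab]),np.median(Z[cab]))
    pl=(Z>.112)&(Z<.142)&(X>.4)&(X<.7)&(Y>-.06)&(Y<.13)
    pl=cv2.morphologyEx(pl.astype(np.uint8),cv2.MORPH_OPEN,np.ones((5,5)))>0
    print('plate',pl.sum(),rect(C[pl]),np.median(Z[pl]))
    dr=(Z>.03)&(Z<.062)&(X>.45)&(X<.62)&(Y>.2)&(Y<.4)&(p.min(2)>110)
    print('drawer rim',dr.sum(),rect(C[dr]))
    R=(Z>.02)&(Z<.3)&(X>.4)&(X<.8)&(Y>.12)&(Y<.5)
    sc=(Z>.08)&(Z<.17)&(X>.45)&(X<.65)&(Y>-.36)&(Y<-.02)
    for y0 in np.arange(-.34,-.02,.02):
        k=sc&(Y>y0)&(Y<y0+.02)
        if k.sum()>3: print(round(y0+.01,2),k.sum(),'x',np.percentile(X[k],[5,50,95]).round(3),'z',np.percentile(Z[k],[5,50,98]).round(3))
E
```

```text
side cabtop 2671 (array([716. , 399.8]), array([312.1, 190.3]), 78.3) 0.11476557211918519
plate 1813 (array([558. ,  43.4]), array([187.2, 134.1]), 1.0) 0.12630863507189075
drawer rim 341 (array([573.9, 339.1]), array([121.7,  97.3]), 78.5)
-0.31 177 x [0.543 0.546 0.576] z [0.086 0.129 0.147]
-0.29 85 x [0.544 0.552 0.579] z [0.088 0.122 0.146]
-0.27 55 x [0.554 0.558 0.563] z [0.083 0.1   0.113]
-0.25 51 x [0.554 0.557 0.561] z [0.083 0.097 0.107]
-0.23 54 x [0.554 0.556 0.563] z [0.083 0.097 0.108]
-0.21 51 x [0.553 0.556 0.563] z [0.084 0.097 0.106]
-0.19 51 x [0.553 0.556 0.561] z [0.083 0.097 0.108]
-0.17 48 x [0.553 0.556 0.562] z [0.082 0.098 0.107]
-0.15 52 x [0.553 0.556 0.562] z [0.083 0.097 0.108]
-0.13 41 x [0.552 0.555 0.559] z [0.086 0.095 0.106]
-0.11 46 x [0.552 0.555 0.563] z [0.085 0.098 0.105]
-0.09 135 x [0.54  0.554 0.571] z [0.085 0.103 0.123]
-0.07 98 x [0.538 0.543 0.57 ] z [0.085 0.118 0.125]
-0.05 22 x [0.552 0.554 0.557] z [0.084 0.099 0.114]
-0.03 112 x [0.488 0.553 0.573] z [0.083 0.1   0.131]
scene cabtop 3532 (array([711.3, 400.8]), array([303.4, 200.5
[... 278 characters left out ...]
2 0.148]
-0.27 70 x [0.556 0.563 0.566] z [0.087 0.102 0.115]
-0.25 64 x [0.557 0.563 0.566] z [0.086 0.098 0.108]
-0.23 72 x [0.557 0.563 0.566] z [0.085 0.1   0.108]
-0.21 64 x [0.557 0.563 0.566] z [0.085 0.097 0.107]
-0.19 61 x [0.557 0.562 0.565] z [0.084 0.098 0.107]
-0.17 61 x [0.557 0.562 0.565] z [0.085 0.098 0.109]
-0.15 61 x [0.556 0.563 0.565] z [0.086 0.1   0.11 ]
-0.13 54 x [0.557 0.563 0.565] z [0.085 0.097 0.108]
-0.11 55 x [0.556 0.562 0.564] z [0.084 0.099 0.107]
-0.09 174 x [0.546 0.563 0.575] z [0.084 0.105 0.125]
-0.07 123 x [0.548 0.574 0.576] z [0.084 0.117 0.126]
-0.05 25 x [0.557 0.561 0.563] z [0.086 0.101 0.116]
-0.03 125 x [0.524 0.561 0.578] z [0.085 0.102 0.13 ]
```

```bash
cat >> h.py <<'E'
from scipy.spatial.transform import Rotation as R
def plan(xyz,deg,n):
    "rows taking the tool from its measured pose to TCP xyz, pointing down, tool x at heading deg"
    s=robot.read_state();p=np.array(s['tool_pos']);A=R.from_rotvec(s['orientation'])
    a=np.radians(deg);B=R.from_matrix(np.array([[np.cos(a),np.sin(a),0],[np.sin(a),-np.cos(a),0],[0,0,-1]]).T)
    w=(A.inv()*B).as_rotvec()/n; d=(np.array(xyz)-p)/n
    x=A.as_matrix()[:,0];print('t',s['t'],'pos',p.round(4),'head',np.degrees(np.arctan2(x[1],x[0])).round(2),'down',A.as_matrix()[:,2].round(3),'open',s['opening'],'F',np.round(s['force'],1))
    for i in range(n):
        print([[float(v) for v in (A.inv().apply(d)*1000).round(1)],[float(v) for v in w.round(4)]],end=', ')
        A=A*R.from_rotvec(w)
    print()
E
python3 -c "
from h import *
plan([.54,.325,.35],168.5,12)"
```

```text
t 0.15 pos [0.1407 0.5831 0.4039] head 166.43 down [-0.    -0.001 -1.   ] open 0.09335520111936364 F [ 0.7  0.3 -0.2]
[[-37.4, -13.1, 4.5], [-0.0001, -0.0, -0.003]], [[-37.4, -13.2, 4.5], [-0.0001, -0.0, -0.003]], [[-37.3, -13.3, 4.5], [-0.0001, -0.0, -0.003]], [[-37.3, -13.4, 4.5], [-0.0001, -0.0, -0.003]], [[-37.2, -13.5, 4.5], [-0.0001, -0.0, -0.003]], [[-37.2, -13.7, 4.5], [-0.0001, -0.0, -0.003]], [[-37.2, -13.8, 4.5], [-0.0001, -0.0, -0.003]], [[-37.1, -13.9, 4.5], [-0.0001, -0.0, -0.003]], [[-37.1, -14.0, 4.5], [-0.0001, -0.0, -0.003]], [[-37.0, -14.1, 4.5], [-0.0001, -0.0, -0.003]], [[-37.0, -14.2, 4.5], [-0.0001, -0.0, -0.003]], [[-36.9, -14.3, 4.5], [-0.0001, -0.0, -0.003]],
```

>>> apply_moves([
  [[-37, -13, 4.5], [0, 0, -0.003]],
  [[-37, -13, 4.5], [0, 0, -0.003]],
  [[-37, -13.5, 4.5], [0, 0, -0.003]],
  [[-37, -13.5, 4.5], [0, 0, -0.003]],
  [[-37, -13.5, 4.5], [0, 0, -0.003]],
  [[-37, -13.5, 4.5], [0, 0, -0.003]],
  [[-37, -14, 4.5], [0, 0, -0.003]],
  [[-37, -14, 4.5], [0, 0, -0.003]],
  [[-37, -14, 4.5], [0, 0, -0.003]],
  [[-37, -14, 4.5], [0, 0, -0.003]],
  [[-37, -14, 4.5], [0, 0, -0.003]],
  [[-37, -14, 4.5], [0, 0, -0.003]],
], claw=1, newtons=25)

```text
t: 1.15
tool_pos: [0.5395, 0.3247, 0.3502]
orientation: [-0.315, -3.125, 0.0]
force: [-0.4, 0.3, 0.2]
opening: 0.0931
gripper_force: 0.0
```

```bash
python3 - <<'E'
from h import *
cv2.imwrite('pics/w1.png',cam('wrist'))
C=cloud('wrist');p=load('wrist')['p'].astype(int);X,Y,Z=np.moveaxis(C,-1,0)
m=(Z>.040)&(Z<.058)&(X>.45)&(X<.60)&(Y>.22)&(Y<.39)
print(m.sum(),cv2.minAreaRect((C[m][:,:2]*1000).astype(np.float32)),np.median(Z[m]))
print(load('wrist')['K'])
plan([.54,.325,.35],168.5,1)
E
```

```text
1858 ((560.3148803710938, 331.73846435546875), (102.881591796875, 79.78711700439453), 89.40574645996094) 0.04884519855424087
[[352.10451335   0.         328.11298035]
 [  0.         352.10451335 245.50817394]
 [  0.           0.           1.        ]]
t 1.2 pos [0.5442 0.3203 0.3489] head 168.29 down [ 0.002 -0.003 -1.   ] open 0.09307075117274131 F [-0.1 -5.2 -0.5]
[[5.1, 3.8, -1.2], [-0.0028, 0.0021, -0.0037]],
```

View pics/w1.png

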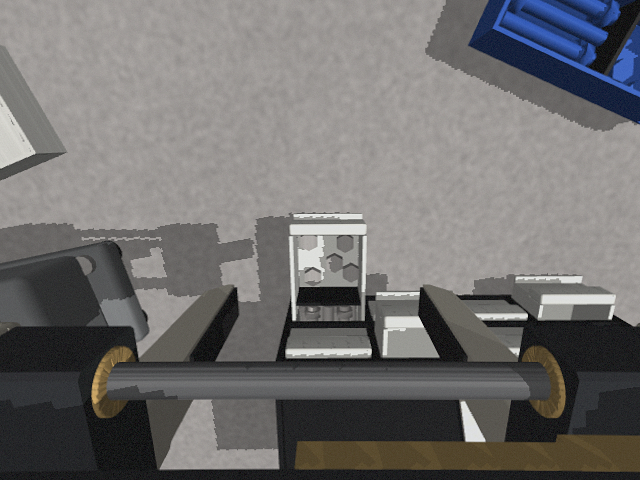

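The wrist view shows the task drawer with bolts, lip top at rows 223–235 and columns 290–367, side walls at columns 292 and 365, squared to the tool. The neighbouring drawer at (400,325) sticks out a little. The arm was still settling, so I'll repeat the measurement at rest.

```bash
python3 - <<'E'
from h import *
p=cam('wrist');C=cloud('wrist');X,Y,Z=np.moveaxis(C,-1,0)
m=((Z>.043)&(Z<.056)&(X>.45)&(X<.62)&(Y>.25)&(Y<.38)).astype(np.uint8)
n,l,s,c=cv2.connectedComponentsWithStats(m)
for k in range(1,n):
    if s[k,4]>60: 
        q=C[l==k];print(s[k],q.min(0).round(4),q.max(0).round(4),cv2.minAreaRect((q[:,:2]*1000).astype(np.float32)))
g=p.astype(int).min(2)
# edges at rim plane
k=max(range(1,n),key=lambda k:s[k,4]);x,y,w,h,_=s[k]
print(onplane('wrist',[(x,y),(x+w,y),(x,y+h-1),(x+w,y+h-1)],.049).round(4))
plan([.54,.325,.35],168.5,1)
E
```

```text
[ 294  215   87  104 1916] [0.52   0.2788 0.0431] [0.6193 0.3572 0.056 ] ((570.431640625, 321.530029296875), (72.01744842529297, 89.82826232910156), 79.0006332397461)
[[0.5184 0.2958 0.049 ]
 [0.5326 0.3646 0.049 ]
 [0.6084 0.2746 0.049 ]
 [0.6238 0.3497 0.049 ]]
t 1.25 pos [0.5419 0.3221 0.349 ] head 168.2 down [-0.    -0.002 -1.   ] open 0.09325764613440564 F [-0.5 -0.3 -0.8]
[[2.4, 2.4, -1.0], [-0.0024, 0.0, -0.0052]],
```

```bash
python3 - <<'E'
from h import *
C=cloud('wrist');u=np.array([.9816,-.1908]);v=np.array([.1908,.9816])
o=np.array([.5255,.330])+.08*u
q=C[...,:2]-o;a=q@u;b=q@v;Z=C[...,2]
for lo,hi in((.02,.06),(.065,.125)):
  for b0 in np.arange(.04,.2,.02):
    m=(Z>lo)&(Z<hi)&(b>b0)&(b<b0+.02)&(abs(a)<.1)
    if m.sum()>10: print(lo,round(b0,2),m.sum(),np.percentile(a[m],[2,10]).round(3))
plan([.5395,.3275,.27],169,6);plan([.5395,.3275,.202],169,6)
E
```

```text
0.02 0.04 246 [-0.023 -0.023]
0.02 0.06 293 [-0.023 -0.023]
0.02 0.08 84 [-0.023 -0.023]
0.02 0.12 448 [0.002 0.003]
0.02 0.14 518 [0.002 0.003]
0.02 0.16 610 [-0.012 -0.006]
0.02 0.18 926 [-0.015 -0.015]
0.065 0.04 1974 [-0.023 -0.023]
0.065 0.06 1268 [0.007 0.011]
0.065 0.08 1201 [-0.023 -0.023]
0.065 0.1 184 [0.002 0.003]
0.065 0.12 559 [0.002 0.003]
0.065 0.14 95 [0.003 0.009]
0.065 0.16 93 [0.007 0.007]
0.065 0.18 66 [0.01 0.01]
t 1.25 pos [0.5419 0.3221 0.349 ] head 168.2 down [-0.    -0.002 -1.   ] open 0.09325764613440564 F [-0.5 -0.3 -0.8]
[[0.6, 0.8, 13.2], [-0.0004, 0.0, -0.0023]], [[0.6, 0.8, 13.2], [-0.0004, 0.0, -0.0023]], [[0.6, 0.8, 13.2], [-0.0004, 0.0, -0.0023]], [[0.6, 0.8, 13.2], [-0.0004, 0.0, -0.0023]], [[0.6, 0.8, 13.2], [-0.0004, 0.0, -0.0023]], [[0.6, 0.8, 13.2], [-0.0004, 0.0, -0.0023]], 
t 1.25 pos [0.5419 0.3221 0.349 ] head 168.2 down [-0.    -0.002 -1.   ] open 0.09325764613440564 F [-0.5 -0.3 -0.8]
[[0.6, 0.8, 24.5], [-0.0004, 0.0, -0.0023]], [[0.6, 0.8, 24.5], [-0.0004, 0.0, -0.0023]], [[0.6, 0.8, 24.5], [-0.0004, 0.0, -0.0023]], [[0.6, 0.8, 24.5], [-0.0004, 0.0, -0.0023]], [[0.6, 0.8, 24.5], [-0.0004, 0.0, -0.0023]], [[0.6, 0.8, 24.5], [-0.0004, 0.0, -0.0023]],
```

>>> apply_moves([
  [[1, 1, 18], [0, 0, -0.0023]],
  [[1, 1, 18], [0, 0, -0.0023]],
  [[1, 1, 18], [0, 0, -0.0023]],
  [[1, 1, 18], [0, 0, -0.0023]],
  [[1, 1, 18], [0, 0, -0.0023]],
  [[1, 0, 18], [0, 0, -0.0023]],
  [[0, 0, 18], [0, 0, 0]],
  [[0, 0, 12], [0, 0, 0]],
  [[0, 0, 9], [0, 0, 0]],
  [[0, 0, 0], [0, 0, 0]],
  [[0, 0, 0], [0, 0, 0]],
])

```text
t: 2.17
tool_pos: [0.5332, 0.3323, 0.2037]
orientation: [-0.293, -3.127, 0.0]
force: [-0.1, 0.3, 0.0]
opening: 0.093
gripper_force: 0.0
```

>>> apply_moves([
  [[0, 0, 0], [0, 0, 0]],
  [[0, 0, 0], [0, 0, 0]],
  [[0, 0, 0], [0, 0, 0]],
  [[0, 0, 0], [0, 0, 0]],
  [[0, 0, 0], [0, 0, 0]],
  [[0, 0, 0], [0, 0, 0]],
], claw=0, newtons=20)

```text
t: 2.67
tool_pos: [0.5333, 0.3317, 0.2041]
orientation: [-0.294, -3.128, 0.002]
force: [-1.5, -5.0, 4.7]
opening: 0.0645
gripper_force: 20.0
```

>>> apply_moves([
  [[5, 0, 0], [0, 0, 0]],
  [[10, 0, 0], [0, 0, 0]],
  [[14, 0, 0], [0, 0, 0]],
  [[15, 0, 0], [0, 0, 0]],
  [[15, 0, 0], [0, 0, 0]],
  [[15, 0, 0], [0, 0, 0]],
  [[15, 0, 0], [0, 0, 0]],
  [[15, 0, 0], [0, 0, 0]],
  [[13, 0, 0], [0, 0, 0]],
  [[9, 0, 0.5], [0, 0, 0]],
  [[5, 0, 1], [0, 0, 0]],
  [[0, 0, 1], [0, 0, 0]],
])

```text
t: 3.67
tool_pos: [0.4034, 0.3571, 0.2016]
orientation: [-0.292, -3.127, 0.0]
force: [-13.5, -2.1, 18.0]
opening: 0.0641
gripper_force: 20.1
```

>>> apply_moves([
  [[0, 0, 0], [0, 0, 0]],
  [[0, 0, 0], [0, 0, 0]],
  [[0, 0, 0], [0, 0, 0]],
  [[0, 0, 0], [0, 0, 0]],
  [[0, 0, 0], [0, 0, 0]],
  [[0, 0, 0], [0, 0, 0]],
], claw=1)

```text
t: 4.17
tool_pos: [0.4048, 0.3565, 0.2012]
orientation: [0.294, 3.128, -0.0]
force: [-0.4, -0.4, -0.7]
opening: 0.0922
gripper_force: 0.0
```

>>> apply_moves([
  [[0, 0, -14], [0, 0, 0]],
  [[0, 0, -20], [0, 0, 0]],
  [[0, 0, -24], [0, 0, 0]],
  [[0, 0, -24], [0, 0, 0]],
  [[0, 0, -22], [0, 0, 0]],
  [[0, 0, -10], [0, 0, 0]],
  [[0, 0, 0], [0, 0, 0]],
  [[0, 0, 0], [0, 0, 0]],
])

```text
t: 4.83
tool_pos: [0.4047, 0.3566, 0.315]
orientation: [0.293, 3.127, 0.001]
force: [-0.3, -0.1, 0.3]
opening: 0.0931
gripper_force: 0.0
```

```bash
python3 - <<'E'
from h import *
cv2.imwrite('pics/w2.png',cam('wrist'));C=cloud('wrist');X,Y,Z=np.moveaxis(C,-1,0)
cv2.imwrite('pics/s2.png',cam('side'))
m=((Z>.038)&(Z<.053)&(X>.33)&(X<.62)&(Y>.22)&(Y<.45)).astype(np.uint8)
n,l,s,c=cv2.connectedComponentsWithStats(m)
for k in range(1,n):
    if s[k,4]>60: 
        q=C[l==k];print(s[k],cv2.minAreaRect((q[:,:2]*1000).astype(np.float32)),np.median(q[:,2]))
plan([.5,.3,.3],169,1)
E
```

```text
[323 127  97  40 630] ((342.0858154296875, 398.9596252441406), (65.081787109375, 24.150392532348633), 89.98241424560547) 0.046119794369454736
[ 284  237   88  124 2653] ((448.38092041015625, 345.6451416015625), (64.16178131103516, 106.28364562988281), 76.47903442382812) 0.045817766675963996
[282 399  77  33 934] ((546.8052368164062, 321.5509948730469), (64.36396789550781, 34.07246398925781), 76.78600311279297) 0.04524357548287146
t 4.9333 pos [0.4041 0.3562 0.3133] head 169.28 down [-0.002 -0.002 -1.   ] open 0.09309552377564013 F [-0.2 -0.1 -0.9]
[[-104.7, -37.4, 13.2], [-0.002, -0.0018, 0.0049]],
```

View pics/w2.png

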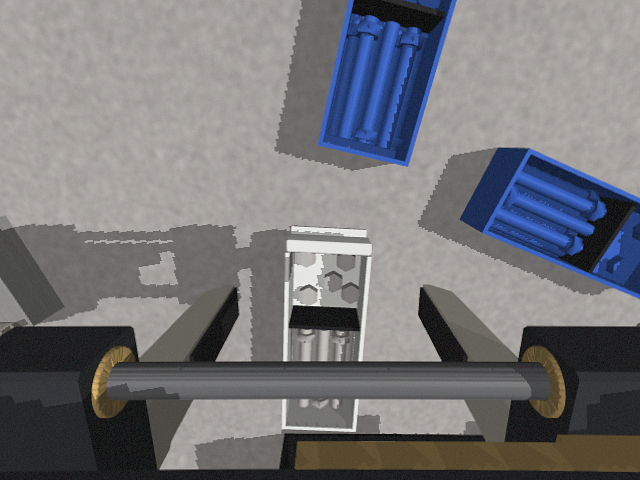

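The drawer is fully out and standing on the bench, with its lip at (328,245) and its back wall at (320,430). The two blue look-alikes are untouched. Rim height of 46 mm and length of 171 mm match. I'll take the balance hold at (0.494, 0.3345).

```bash
python3 -c "
from h import *
plan([.4936,.3345,.25],166.5,6)"
```

```text
t 4.9333 pos [0.4041 0.3562 0.3133] head 169.28 down [-0.002 -0.002 -1.   ] open 0.09309552377564013 F [-0.2 -0.1 -0.9]
[[-15.3, -0.8, 10.5], [-0.0003, -0.0003, 0.0081]], [[-15.4, -0.6, 10.5], [-0.0003, -0.0003, 0.0081]], [[-15.4, -0.5, 10.5], [-0.0003, -0.0003, 0.0081]], [[-15.4, -0.4, 10.5], [-0.0003, -0.0003, 0.0081]], [[-15.4, -0.3, 10.5], [-0.0003, -0.0003, 0.0081]], [[-15.4, -0.2, 10.5], [-0.0003, -0.0003, 0.0081]],
```

>>> apply_moves([
  [[-15.4, -0.5, 10.5], [0, 0, 0.008]],
  [[-15.4, -0.5, 10.5], [0, 0, 0.008]],
  [[-15.4, -0.5, 10.5], [0, 0, 0.008]],
  [[-15.4, -0.5, 10.5], [0, 0, 0.008]],
  [[-15.4, -0.5, 10.5], [0, 0, 0.008]],
  [[-15.4, -0.3, 10.5], [0, 0, 0.008]],
  [[0, 0, 16], [0, 0, 0]],
  [[0, 0, 18], [0, 0, 0]],
  [[0, 0, 14], [0, 0, 0]],
  [[0, 0, 7], [0, 0, 0]],
  [[0, 0, 0], [0, 0, 0]],
  [[0, 0, 0], [0, 0, 0]],
])

```text
t: 5.93
tool_pos: [0.494, 0.3348, 0.1965]
orientation: [-0.368, -3.119, 0.002]
force: [0.1, 0.7, 0.0]
opening: 0.093
gripper_force: 0.0
```

>>> apply_moves([
  [[0, 0, 0], [0, 0, 0]],
  [[0, 0, 0], [0, 0, 0]],
  [[0, 0, 0], [0, 0, 0]],
  [[0, 0, 0], [0, 0, 0]],
  [[0, 0, 0], [0, 0, 0]],
  [[0, 0, 0], [0, 0, 0]],
  [[0, 0, 0], [0, 0, 0]],
], claw=0, newtons=30)

```text
t: 6.52
tool_pos: [0.4946, 0.335, 0.1979]
orientation: [0.368, 3.119, 0.001]
force: [-0.2, -0.2, 4.3]
opening: 0.0638
gripper_force: 30.0
```

>>> apply_moves([
  [[0, 0, -4], [0, 0, 0]],
  [[0, 0, -8], [0, 0, 0]],
  [[0, 0, -8], [0, 0, 0]],
  [[0, 0, -8], [0, 0, 0]],
  [[0, 0, -8], [0, 0, 0]],
  [[0, 0, -4], [0, 0, 0]],
  [[0, 0, 0], [0, 0, 0]],
  [[0, 0, 0], [0, 0, 0]],
])

```text
t: 7.18
tool_pos: [0.4945, 0.335, 0.2377]
orientation: [0.368, 3.119, 0.001]
force: [0.4, -0.3, -2.9]
opening: 0.0639
gripper_force: 30.0
```

```bash
python3 - <<'E'
from h import *
s=robot.read_state();print(s['force'],s['wrist_torque'])
cam('wrist');C=cloud('wrist');X,Y,Z=np.moveaxis(C,-1,0)
m=((Z>.06)&(Z<.11)&(X>.33)&(X<.6)&(Y>.22)&(Y<.45)).astype(np.uint8)
n,l,st,c=cv2.connectedComponentsWithStats(m)
for k in range(1,n):
    if st[k,4]>60: 
        q=C[l==k];print(st[k],cv2.minAreaRect((q[:,:2]*1000).astype(np.float32)),np.percentile(q[:,2],[5,50,95]))
plan([.5,.3,.3],169,1)
E
```

```text
[ 0.37531931 -0.25548368 -2.90325458] [-0.00257097 -0.04329893 -0.00912497]
[  195    73   267   288 30136] ((459.5943603515625, 341.981201171875), (97.0208740234375, 130.52169799804688), 77.8358154296875) [0.06409896 0.0816382  0.10054246]
[ 256  399  144   42 5039] ((543.771240234375, 322.3478088378906), (64.52001953125, 35.915836334228516), 76.51026916503906) [0.06275353 0.06965157 0.0862397 ]
t 7.2333 pos [0.4943 0.3349 0.2371] head 166.54 down [-0. -0. -1.] open 0.06405988055066758 F [-0.2  0.5 -3.9]
[[-13.6, -32.6, -62.9], [-0.0001, -0.0001, -0.043]],
```

>>> apply_moves([
  [[0, 0, -6], [0, 0, 0]],
  [[0, 0, -12], [0, 0, 0]],
  [[0, 0, -16], [0, 0, 0]],
  [[0, 0, -18], [0, 0, 0]],
  [[0, 0, -18], [0, 0, 0]],
  [[0, 0, -18], [0, 0, 0]],
  [[0, 0, -16], [0, 0, 0]],
  [[0, 0, -12], [0, 0, 0]],
  [[0, 0, -6], [0, 0, 0]],
  [[0, 0, 0], [0, 0, 0]],
])

```text
t: 8.07
tool_pos: [0.4948, 0.3351, 0.3615]
orientation: [0.368, 3.117, 0.003]
force: [1.2, -0.2, -3.4]
opening: 0.0639
gripper_force: 30.0
```

```bash
python3 -c "
from h import *
plan([.572,.045,.36],180.5,22)"
```

```text
t 8.0667 pos [0.4948 0.3351 0.3615] head 166.53 down [ 0.003  0.002 -1.   ] open 0.06389986190322126 F [ 1.2 -0.2 -3.4]
[[-6.5, -12.0, 0.1], [0.0001, 0.0001, -0.0111]], [[-6.3, -12.1, 0.1], [0.0001, 0.0001, -0.0111]], [[-6.2, -12.1, 0.1], [0.0001, 0.0001, -0.0111]], [[-6.1, -12.2, 0.1], [0.0001, 0.0001, -0.0111]], [[-5.9, -12.3, 0.1], [0.0001, 0.0001, -0.0111]], [[-5.8, -12.3, 0.1], [0.0001, 0.0001, -0.0111]], [[-5.7, -12.4, 0.1], [0.0001, 0.0001, -0.0111]], [[-5.5, -12.5, 0.1], [0.0001, 0.0001, -0.0111]], [[-5.4, -12.5, 0.1], [0.0001, 0.0001, -0.0111]], [[-5.3, -12.6, 0.1], [0.0001, 0.0001, -0.0111]], [[-5.1, -12.7, 0.1], [0.0001, 0.0001, -0.0111]], [[-5.0, -12.7, 0.1], [0.0001, 0.0001, -0.0111]], [[-4.8, -12.8, 0.1], [0.0001, 0.0001, -0.0111]], [[-4.7, -12.8, 0.1], [0.0001, 0.0001, -0.0111]], [[-4.5, -12.9, 0.1], [0.0001, 0.0001, -0.0111]], [[-4.4, -12.9, 0.1], [0.0001, 0.0001, -0.0111]], [[-4.3, -13.0, 0.1], [0.0001, 0.0001, -0.0111]], [[-4.1, -13.0, 0.1], [0.0001, 0.0001, -0.0111]], [[-4.0, -13.1, 0.1], [0.0001, 0.0001, -0.0111]], [[-3.8, -13.1, 0.1], [0.0001, 0.0001, -0.0111]], [[-3.7, -13.1, 0.1], [0.0001, 0.0001, -0.0111]], [[-3.5, -13.2, 0.1], [0.0001, 0.0001, -0.0111]],
```

>>> apply_moves([
  [[-3, -6, 0], [0, 0, -0.011]],
  [[-6, -12, 0], [0, 0, -0.011]],
  [[-6, -12, 0], [0, 0, -0.011]],
  [[-6, -12, 0], [0, 0, -0.011]],
  [[-6, -12, 0], [0, 0, -0.011]],
  [[-6, -12, 0], [0, 0, -0.011]],
  [[-6, -12, 0], [0, 0, -0.011]],
  [[-5.5, -12.5, 0], [0, 0, -0.011]],
  [[-5.5, -12.5, 0], [0, 0, -0.011]],
  [[-5.5, -12.5, 0], [0, 0, -0.011]],
  [[-5, -12.5, 0], [0, 0, -0.011]],
  [[-5, -12.5, 0], [0, 0, -0.011]],
])

```text
t: 9.07
tool_pos: [0.5346, 0.1839, 0.3574]
orientation: [-0.16, -3.135, 0.002]
force: [0.5, -0.2, -3.3]
opening: 0.0641
gripper_force: 30.0
```

>>> apply_moves([
  [[-5, -13, 0], [0, 0, -0.011]],
  [[-5, -13, 0], [0, 0, -0.011]],
  [[-4.5, -13, 0], [0, 0, -0.011]],
  [[-4.5, -13, 0], [0, 0, -0.011]],
  [[-4.5, -13, 0], [0, 0, -0.011]],
  [[-4, -13, 0], [0, 0, -0.011]],
  [[-4, -13, 0], [0, 0, -0.011]],
  [[-4, -13, 0], [0, 0, -0.011]],
  [[-4, -13, 0], [0, 0, -0.011]],
  [[-4, -13, 0], [0, 0, -0.011]],
  [[-3, -10, 0], [0, 0, 0]],
  [[-2, -5, 0], [0, 0, 0]],
])

```text
t: 10.07
tool_pos: [0.5763, 0.0365, 0.3578]
orientation: [0.009, -3.139, 0.001]
force: [0.1, 0.6, -2.6]
opening: 0.0633
gripper_force: 30.0
```

```bash
python3 - <<'E'
from h import *
cv2.imwrite('pics/s3.png',cam('side')[120:360,200:520].repeat(2,0).repeat(2,1))
plan([.572,.045,.36],180.5,1)
plan([.572,.045,.332],180.5,1)
E
```

```text
t 10.1167 pos [0.5766 0.0363 0.3581] head -179.69 down [-0.002 -0.001 -1.   ] open 0.06442186004925525 F [ 0.3 -1.2 -3. ]
[[4.6, 8.7, -1.9], [-0.0005, -0.0016, -0.0033]], 
t 10.1167 pos [0.5766 0.0363 0.3581] head -179.69 down [-0.002 -0.001 -1.   ] open 0.06442186004925525 F [ 0.3 -1.2 -3. ]
[[4.5, 8.7, 26.1], [-0.0005, -0.0016, -0.0033]],
```

View pics/s3.png

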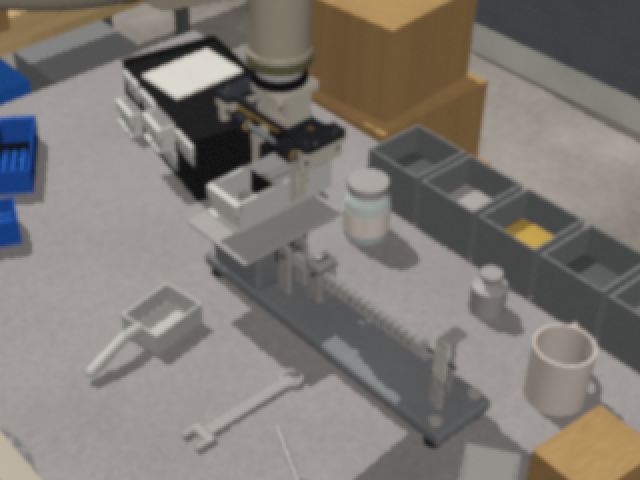

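The drawer (crop 260,190) hangs level above the plate (260,235). Next I centre it and lower it.

>>> apply_moves([
  [[2.5, 4.5, 0], [0, 0, 0]],
  [[2, 4, 0], [0, 0, 0]],
  [[0, 0, 5], [0, 0, 0]],
  [[0, 0, 7], [0, 0, 0]],
  [[0, 0, 7], [0, 0, 0]],
  [[0, 0, 5], [0, 0, 0]],
  [[0, 0, 4], [0, 0, 0]],
  [[0, 0, 3], [0, 0, 0]],
  [[0, 0, 2], [0, 0, 0]],
  [[0, 0, 1], [0, 0, 0]],
  [[0, 0, 0], [0, 0, 0]],
  [[0, 0, 0], [0, 0, 0]],
])

```text
t: 11.12
tool_pos: [0.5721, 0.0465, 0.3255]
orientation: [-0.011, 3.141, 0.0]
force: [-0.3, -0.4, -3.2]
opening: 0.0642
gripper_force: 30.0
```

>>> apply_moves([
  [[0, 0, 1], [0, 0, 0]],
  [[0, 0, 1], [0, 0, 0]],
  [[0, 0, 1], [0, 0, 0]],
  [[0, 0, 1], [0, 0, 0]],
  [[0, 0, 0], [0, 0, 0]],
  [[0, 0, 0], [0, 0, 0]],
  [[0, 0, 0], [0, 0, 0]],
  [[0, 0, 0], [0, 0, 0]],
])

```text
t: 11.78
tool_pos: [0.572, 0.0465, 0.3213]
orientation: [-0.011, 3.141, -0.0]
force: [1.1, -1.0, -2.4]
opening: 0.0637
gripper_force: 30.0
```

>>> apply_moves([
  [[0, 0, 1], [0, 0, 0]],
  [[0, 0, 1], [0, 0, 0]],
  [[0, 0, 0], [0, 0, 0]],
  [[0, 0, 0], [0, 0, 0]],
  [[0, 0, 0], [0, 0, 0]],
  [[0, 0, 0], [0, 0, 0]],
])

```text
t: 12.28
tool_pos: [0.572, 0.0465, 0.3204]
orientation: [-0.011, 3.141, -0.0]
force: [-3.3, -0.0, 5.5]
opening: 0.0636
gripper_force: 30.0
```

Contact is firm now, so I release and rise.

>>> apply_moves([
  [[0, 0, 0], [0, 0, 0]],
  [[0, 0, 0], [0, 0, 0]],
  [[0, 0, 0], [0, 0, 0]],
  [[0, 0, 0], [0, 0, 0]],
  [[0, 0, 0], [0, 0, 0]],
  [[0, 0, 0], [0, 0, 0]],
  [[0, 0, 0], [0, 0, 0]],
], claw=1)

```text
t: 12.87
tool_pos: [0.5719, 0.0465, 0.3191]
orientation: [0.011, -3.141, 0.0]
force: [-0.7, 0.0, -0.0]
opening: 0.0928
gripper_force: 0.0
```

>>> apply_moves([
  [[0, 0, -6], [0, 0, 0]],
  [[0, 0, -12], [0, 0, 0]],
  [[0, 0, -16], [0, 0, 0]],
  [[0, 0, -16], [0, 0, 0]],
  [[0, 0, -16], [0, 0, 0]],
  [[0, 0, -14], [0, 0, 0]],
  [[0, 0, -8], [0, 0, 0]],
  [[0, 0, 0], [0, 0, 0]],
])

```text
t: 13.53
tool_pos: [0.5726, 0.0465, 0.4108]
orientation: [-0.011, 3.137, -0.0]
force: [1.0, -0.9, 0.8]
opening: 0.093
gripper_force: 0.0
```

```bash
python3 - <<'E'
from h import *
plan([.560,-.075,.40],270,16);plan([.560,-.075,.40],90,16)
print(robot.read_state()['q'])
cam('side');cam('scene')
for n in('side','scene'):
    C=cloud(n);X,Y,Z=np.moveaxis(C,-1,0)
    m=(Z>.155)&(Z<.182)&(X>.4)&(X<.7)&(Y>-.03)&(Y<.13)
    print(n,m.sum(),cv2.minAreaRect((C[m][:,:2]*1000).astype(np.float32)),np.median(Z[m]))
    m=(Z>.112)&(Z<.15)&(X>.5)&(X<.62)&(Y>-.11)&(Y<-.045)
    print('poise',m.sum(),np.median(C[m],0),np.percentile(C[m],[3,97],axis=0).round(3).tolist())
p=load('side')['p'];q=load('scene')['p']
a=cv2.resize(p[200:330,290:460],None,fx=2.3,fy=2.3);b=cv2.resize(q[210:340,230:400],None,fx=2.3,fy=2.3)
cv2.imwrite('pics/c4.png',np.hstack([a,b]))
E
```

```text
t 13.5333 pos [0.5726 0.0465 0.4108] head -179.6 down [ 0.005 -0.    -1.   ] open 0.09297362872772914 F [ 1.  -0.9  0.8]
[[0.8, -7.6, 0.7], [-0.0003, 0.0002, -0.0977]], [[1.6, -7.5, 0.7], [-0.0003, 0.0002, -0.0977]], [[2.3, -7.3, 0.7], [-0.0003, 0.0002, -0.0977]], [[3.0, -7.0, 0.7], [-0.0003, 0.0002, -0.0977]], [[3.7, -6.7, 0.7], [-0.0003, 0.0002, -0.0977]], [[4.3, -6.3, 0.7], [-0.0003, 0.0002, -0.0977]], [[4.9, -5.9, 0.7], [-0.0003, 0.0002, -0.0977]], [[5.4, -5.4, 0.7], [-0.0003, 0.0002, -0.0977]], [[5.9, -4.8, 0.7], [-0.0003, 0.0002, -0.0977]], [[6.4, -4.2, 0.7], [-0.0003, 0.0002, -0.0977]], [[6.8, -3.5, 0.7], [-0.0003, 0.0002, -0.0977]], [[7.1, -2.9, 0.7], [-0.0003, 0.0002, -0.0977]], [[7.3, -2.2, 0.7], [-0.0003, 0.0002, -0.0977]], [[7.5, -1.4, 0.7], [-0.0003, 0.0002, -0.0977]], [[7.6, -0.7, 0.7], [-0.0003, 0.0002, -0.0977]], [[7.6, 0.0, 0.7], [-0.0003, 0.0002, -0.0977]], 
t 13.5333 pos [0.5726 0.0465 0.4108] head -179.6 down [ 0.005 -0.    -1.   ] open 0.09297362872772914 F [ 1.  -0.9  0.8]
[[0.8, -7.6, 0.7], [0.0002, 0.0003, 0.0986]], [[0.1, -7.6, 0.7], [0.0002, 0.0003, 0.0986]]
[... 510 characters left out ...]
.0986]], [[-7.0, -3.0, 0.7], [0.0002, 0.0003, 0.0986]], [[-7.3, -2.3, 0.7], [0.0002, 0.0003, 0.0986]], [[-7.5, -1.5, 0.7], [0.0002, 0.0003, 0.0986]], 
[-8.17328597e-03  5.64316132e-02  1.55581659e+00 -2.11036094e-05
  1.52430970e+00 -1.58594817e+00]
side 582 ((553.6964721679688, 47.67546081542969), (178.1605224609375, 75.70249938964844), 0.6428630948066711) 0.1632646711873965
poise 117 [ 0.55371213 -0.07792145  0.12398878] [[0.539, -0.086, 0.114], [0.573, -0.053, 0.129]]
scene 794 ((556.73876953125, 46.46787643432617), (69.55592346191406, 174.68922424316406), 89.43724822998047) 0.16388919443679234
poise 156 [ 0.56312923 -0.07853569  0.12518842] [[0.543, -0.087, 0.113], [0.577, -0.049, 0.13]]
```

View pics/c4.png

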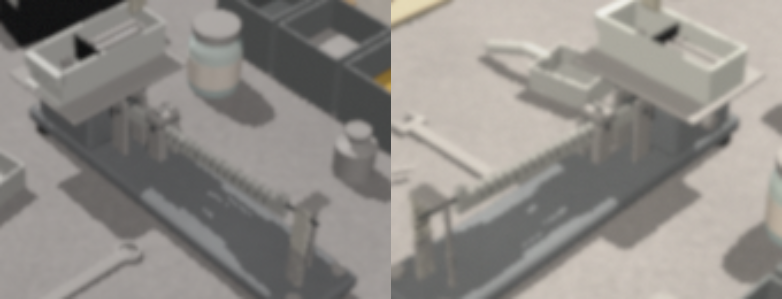

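The drawer stands square in the middle of the plate, at about (0.556, 0.047), with yaw under 1°. The beam is up, and the poise is at about (0.558, -0.075). Now I turn 90° and go above the poise.

```bash
python3 -c "
from h import *
plan([.558,-.080,.37],90.5,14)"
```

```text
t 13.6333 pos [0.572  0.0466 0.4076] head -179.6 down [ 0.001  0.    -1.   ] open 0.09318687853251788 F [-0.5  0.4 -0.2]
[[1.1, -9.0, 2.7], [0.0, 0.0, 0.1121]], [[0.0, -9.1, 2.7], [0.0, 0.0, 0.1121]], [[-1.0, -9.0, 2.7], [0.0, 0.0, 0.1121]], [[-2.0, -8.9, 2.7], [0.0, 0.0, 0.1121]], [[-3.0, -8.6, 2.7], [0.0, 0.0, 0.1121]], [[-3.9, -8.2, 2.7], [0.0, 0.0, 0.1121]], [[-4.8, -7.7, 2.7], [0.0, 0.0, 0.1121]], [[-5.6, -7.1, 2.7], [0.0, 0.0, 0.1121]], [[-6.4, -6.5, 2.7], [0.0, 0.0, 0.1121]], [[-7.1, -5.7, 2.7], [0.0, 0.0, 0.1121]], [[-7.7, -4.9, 2.7], [0.0, 0.0, 0.1121]], [[-8.2, -4.0, 2.7], [0.0, 0.0, 0.1121]], [[-8.6, -3.1, 2.7], [0.0, 0.0, 0.1121]], [[-8.9, -2.1, 2.7], [0.0, 0.0, 0.1121]],
```

>>> apply_moves([
  [[1, -9, 2.7], [0, 0, 0.112]],
  [[0, -9, 2.7], [0, 0, 0.112]],
  [[-1, -9, 2.7], [0, 0, 0.112]],
  [[-2, -9, 2.7], [0, 0, 0.112]],
  [[-3, -8.6, 2.7], [0, 0, 0.112]],
  [[-4, -8, 2.7], [0, 0, 0.112]],
  [[-5, -7.7, 2.7], [0, 0, 0.112]],
  [[-5.6, -7, 2.7], [0, 0, 0.112]],
  [[-6.4, -6.5, 2.7], [0, 0, 0.112]],
  [[-7, -5.7, 2.7], [0, 0, 0.112]],
  [[-7.7, -5, 2.7], [0, 0, 0.112]],
  [[-8, -4, 2.7], [0, 0, 0.112]],
])

```text
t: 14.63
tool_pos: [0.5599, -0.062, 0.3731]
orientation: [-1.953, -2.458, 0.002]
force: [0.1, 0.3, 0.3]
opening: 0.0931
gripper_force: 0.0
```

>>> apply_moves([
  [[-8.6, -3, 2.7], [0, 0, 0.112]],
  [[-9, -2, 2.7], [0, 0, 0.112]],
  [[0, 0, 0], [0, 0, 0]],
  [[0, 0, 0], [0, 0, 0]],
  [[0, 0, 0], [0, 0, 0]],
])

```text
t: 15.05
tool_pos: [0.5585, -0.0795, 0.3688]
orientation: [-2.206, -2.236, 0.001]
force: [0.5, -0.2, -0.2]
opening: 0.0929
gripper_force: 0.0
```

```bash
python3 - <<'E'
from h import *
cv2.imwrite('pics/w5.png',cam('wrist'))
C=cloud('wrist');X,Y,Z=np.moveaxis(C,-1,0)
m=((Z>.085)&(Z<.15)&(X>.5)&(X<.62)&(Y>-.35)&(Y<-.03))
for y in np.arange(-.33,-.03,.01):
    k=m&(abs(Y-y)<.005)
    if k.sum()>5: print(y.round(2),k.sum(),np.percentile(X[k],[3,50,97]).round(4),np.percentile(Z[k],[50,90,98]).round(4))
plan([.558,-.080,.37],90.5,1)
E
```

```text
-0.23 76 [0.5577 0.5619 0.5659] [0.1173 0.119  0.1194]
-0.22 133 [0.5576 0.5617 0.5657] [0.1179 0.1209 0.1214]
-0.21 129 [0.5574 0.5616 0.5655] [0.1171 0.12   0.1205]
-0.2 99 [0.5582 0.5621 0.5653] [0.1172 0.1194 0.12  ]
-0.16 97 [0.5576 0.5615 0.5656] [0.1121 0.1143 0.1148]
-0.15 145 [0.5576 0.5614 0.5651] [0.1127 0.1156 0.1162]
-0.14 133 [0.5574 0.5606 0.5643] [0.1124 0.1149 0.1156]
-0.13 123 [0.5574 0.5611 0.5648] [0.112  0.114  0.1148]
-0.12 125 [0.5572 0.561  0.5648] [0.1106 0.1133 0.1141]
-0.11 131 [0.5571 0.5609 0.5646] [0.1094 0.1117 0.1121]
-0.1 162 [0.557  0.5607 0.5644] [0.1091 0.112  0.1133]
-0.09 85 [0.5478 0.5606 0.5722] [0.1126 0.1256 0.1262]
-0.08 674 [0.5443 0.5603 0.5763] [0.1268 0.1276 0.1282]
-0.07 784 [0.5442 0.5601 0.5761] [0.1263 0.1279 0.1287]
-0.06 706 [0.5446 0.5601 0.5758] [0.1166 0.1257 0.1266]
-0.05 209 [0.5565 0.5599 0.564 ] [0.1145 0.1154 0.116 ]
-0.04 155 [0.5563 0.5598 0.5633] [0.1022 0.1029 0.1037]
-0.03 77 [0.5562 0.5597 0.5632] [0.1017 0.1024 0.1029]
t 15.1 pos [ 0.5586 -0.0794  0.3691] head 90.75 down [-0.001  0.    -1.   ] open 0.09290968041342641 F [-0.3 -0.7  0.1]
[[-0.6, -0.6, -0.9], [-0.0005, -0.0004, 0.0044]],
```

View pics/w5.png

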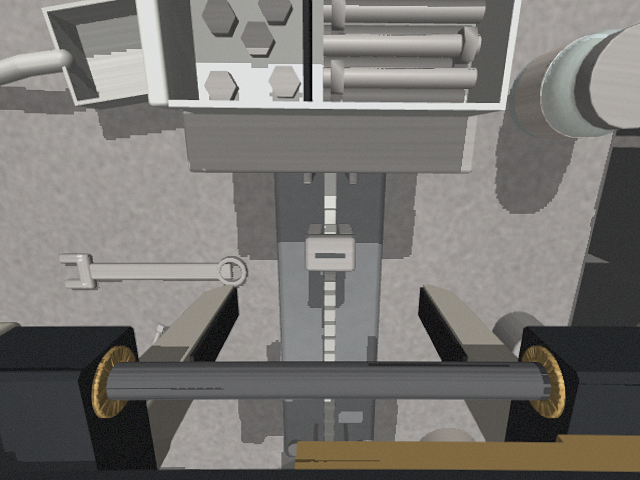

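The wrist view shows the poise from above at (330,253), on the beam that runs down column 330, and the drawer in place at the top. I'll take its top-face centre from the depth.

```bash
python3 - <<'E'
from h import *
C=cloud('wrist');X,Y,Z=np.moveaxis(C,-1,0)
m=(Z>.1235)&(Z<.135)&(X>.53)&(X<.59)&(Y>-.11)&(Y<-.045)
print(m.sum(),cv2.minAreaRect((C[m][:,:2]*1000).astype(np.float32)),C[m].mean(0))
c=C[m].mean(0)
plan([.5601,-.0745,.276],90.6,12);plan([c[0],c[1],.276],90.6,1)
E
```

```text
1705 ((560.2877807617188, -74.10568237304688), (33.854942321777344, 24.268178939819336), 0.46429193019866943) [ 0.56025344 -0.07341437  0.12633679]
t 15.1 pos [ 0.5586 -0.0794  0.3691] head 90.75 down [-0.001  0.    -1.   ] open 0.09290968041342641 F [-0.3 -0.7  0.1]
[[0.4, 0.1, 7.8], [-0.0, -0.0, 0.0002]], [[0.4, 0.1, 7.8], [-0.0, -0.0, 0.0002]], [[0.4, 0.1, 7.8], [-0.0, -0.0, 0.0002]], [[0.4, 0.1, 7.8], [-0.0, -0.0, 0.0002]], [[0.4, 0.1, 7.8], [-0.0, -0.0, 0.0002]], [[0.4, 0.1, 7.8], [-0.0, -0.0, 0.0002]], [[0.4, 0.1, 7.8], [-0.0, -0.0, 0.0002]], [[0.4, 0.1, 7.8], [-0.0, -0.0, 0.0002]], [[0.4, 0.1, 7.8], [-0.0, -0.0, 0.0002]], [[0.4, 0.1, 7.8], [-0.0, -0.0, 0.0002]], [[0.4, 0.1, 7.8], [-0.0, -0.0, 0.0002]], [[0.4, 0.1, 7.8], [-0.0, -0.0, 0.0002]], 
t 15.1 pos [ 0.5586 -0.0794  0.3691] head 90.75 down [-0.001  0.    -1.   ] open 0.09290968041342641 F [-0.3 -0.7  0.1]
[[5.9, 1.8, 93.1], [-0.0005, -0.0004, 0.0027]],
```

>>> apply_moves([
  [[1.3, 0.4, 10], [0, 0, 0.001]],
  [[1.3, 0.4, 12], [0, 0, 0.001]],
  [[1.3, 0.4, 14], [0, 0, 0.001]],
  [[1.3, 0.4, 14], [0, 0, 0]],
  [[0, 0, 14], [0, 0, 0]],
  [[0, 0, 12], [0, 0, 0]],
  [[0, 0, 9], [0, 0, 0]],
  [[0, 0, 6], [0, 0, 0]],
  [[0, 0, 2], [0, 0, 0]],
  [[0, 0, 0], [0, 0, 0]],
  [[0, 0, 0], [0, 0, 0]],
  [[0, 0, 0], [0, 0, 0]],
])

```text
t: 16.1
tool_pos: [0.5606, -0.0748, 0.2774]
orientation: [2.213, 2.228, 0.001]
force: [-0.2, -0.3, -0.3]
opening: 0.0931
gripper_force: 0.0
```

>>> apply_moves([
  [[0, 0, 0], [0, 0, 0]],
  [[0, 0, 0], [0, 0, 0]],
  [[0, 0, 0], [0, 0, 0]],
  [[0, 0, 0], [0, 0, 0]],
  [[0, 0, 0], [0, 0, 0]],
  [[0, 0, 0], [0, 0, 0]],
  [[0, 0, 0], [0, 0, 0]],
  [[0, 0, 0], [0, 0, 0]],
  [[0, 0, 0], [0, 0, 0]],
  [[0, 0, 0], [0, 0, 0]],
  [[0, 0, 0], [0, 0, 0]],
], claw=0, newtons=20)

```text
t: 17.02
tool_pos: [0.5601, -0.0746, 0.2764]
orientation: [-2.214, -2.229, 0.0]
force: [-0.6, 0.0, 0.2]
opening: 0.034
gripper_force: 20.0
```

>>> apply_moves([
  [[0, 0, -3], [0, 0, 0]],
  [[0, 0, -4], [0, 0, 0]],
  [[0, 0, -4], [0, 0, 0]],
  [[0, 0, -2], [0, 0, 0]],
  [[-4, 0, -0.5], [0, 0, 0]],
  [[-10, 0, -0.8], [0, 0, 0]],
  [[-12, 0, -0.8], [0, 0, 0]],
  [[-14, 0, -0.8], [0, 0, 0]],
  [[-14, 0, -0.8], [0, 0, 0]],
  [[-12, 0, -0.8], [0, 0, 0]],
  [[-6, 0, -0.5], [0, 0, 0]],
  [[0, 0, 0], [0, 0, 0]],
])

```text
t: 18.02
tool_pos: [0.5606, -0.1487, 0.2945]
orientation: [2.216, 2.226, -0.0]
force: [-0.1, 0.6, -2.3]
opening: 0.0339
gripper_force: 20.0
```

>>> apply_moves([
  [[0, 0, 0], [0, 0, 0]],
  [[0, 0, 0], [0, 0, 0]],
  [[0, 0, 2], [0, 0, 0]],
  [[0, 0, 2], [0, 0, 0]],
  [[0, 0, 2], [0, 0, 0]],
  [[0, 0, 2], [0, 0, 0]],
  [[0, 0, 2], [0, 0, 0]],
  [[0, 0, 2], [0, 0, 0]],
  [[0, 0, 1], [0, 0, 0]],
  [[0, 0, 0], [0, 0, 0]],
  [[0, 0, 0], [0, 0, 0]],
  [[0, 0, 0], [0, 0, 0]],
])

```text
t: 19.02
tool_pos: [0.5607, -0.1466, 0.2815]
orientation: [-2.214, -2.229, -0.0]
force: [-0.9, 1.7, -1.5]
opening: 0.0337
gripper_force: 20.0
```

>>> apply_moves([
  [[0, 0, 1.5], [0, 0, 0]],
  [[0, 0, 1.5], [0, 0, 0]],
  [[0, 0, 1.5], [0, 0, 0]],
  [[0, 0, 1.5], [0, 0, 0]],
  [[0, 0, 1], [0, 0, 0]],
  [[0, 0, 1], [0, 0, 0]],
  [[0, 0, 0], [0, 0, 0]],
  [[0, 0, 0], [0, 0, 0]],
  [[0, 0, 0], [0, 0, 0]],
])

```text
t: 19.77
tool_pos: [0.5608, -0.1468, 0.2736]
orientation: [2.214, 2.229, -0.0]
force: [-0.1, -1.5, -0.5]
opening: 0.0336
gripper_force: 20.0
```

>>> apply_moves([
  [[0, 0, 0], [0, 0, 0]],
  [[0, 0, 0], [0, 0, 0]],
  [[0, 0, 0], [0, 0, 0]],
  [[0, 0, 0], [0, 0, 0]],
  [[0, 0, 0], [0, 0, 0]],
  [[0, 0, 0], [0, 0, 0]],
  [[0, 0, 0], [0, 0, 0]],
  [[0, 0, 0], [0, 0, 0]],
  [[0, 0, 0], [0, 0, 0]],
  [[0, 0, 0], [0, 0, 0]],
  [[0, 0, 0], [0, 0, 0]],
  [[0, 0, 0], [0, 0, 0]],
], claw=0.6)

```text
t: 20.77
tool_pos: [0.5607, -0.1467, 0.2734]
orientation: [-2.214, -2.229, 0.0]
force: [-0.9, -0.5, 0.7]
opening: 0.0558
gripper_force: 0.0
```

>>> apply_moves([
  [[0, 0, -10], [0, 0, 0]],
  [[0, 0, -15], [0, 0, 0]],
  [[0, 0, -15], [0, 0, 0]],
  [[0, 0, -15], [0, 0, 0]],
  [[0, 0, -15], [0, 0, 0]],
  [[0, 0, -10], [0, 0, 0]],
  [[0, 0, -5], [0, 0, 0]],
  [[0, 0, 0], [0, 0, 0]],
  [[0, 0, 0], [0, 0, 0]],
  [[0, 0, 0], [0, 0, 0]],
], claw=1)

```text
t: 21.6
tool_pos: [0.5604, -0.1466, 0.3574]
orientation: [-2.213, -2.228, 0.001]
force: [-0.1, -0.1, 0.2]
opening: 0.0928
gripper_force: 0.0
```

```bash
cat > beam.py <<'E'
from h import *
cam('wrist');cam('side');cam('scene')
C=cloud('wrist');X,Y,Z=np.moveaxis(C,-1,0)
m=(abs(X-.561)<.003)&(Z>.08)&(Z<.125)&(Y>-.27)&(Y<-.02)
ys=[];zs=[]
for y in np.arange(-.25,-.03,.012):
    k=m&(abs(Y-y)<.006)
    if k.sum()>30: ys.append(y);zs.append(np.percentile(Z[k],90)); print(round(y,3),round(zs[-1],4),end='; ')
m=(Z>.114)&(Z<.14)&(X>.54)&(X<.58)&(Y>-.26)&(Y<-.06)
print('\ntop',m.sum(),C[m].mean(0) if m.sum() else'',cv2.minAreaRect((C[m][:,:2]*1000).astype(np.float32)) if m.sum()>5 else '')
for n in('side','scene'):
    C=cloud(n);X,Y,Z=np.moveaxis(C,-1,0)
    m=(abs(X-.56)<.012)&(Z>.085)&(Z<.125)&(Y>-.275)&(Y<-.03)
    ys=[];zs=[]
    for y in np.arange(-.27,-.10,.012):
        k=m&(abs(Y-y)<.006)
        if k.sum()>8: ys.append(y);zs.append(np.percentile(Z[k],95))
    ys=np.array(ys);zs=np.array(zs);g=zs<np.median(zs)+.006
    print(n,'slope',-np.polyfit(ys[g],zs[g],1)[0],np.c_[ys,zs].round(3).tolist())
E
python3 beam.py; python3 -c "
from h import *
plan([.56,-.14,.36],90.6,1)
a=cv2.resize(load('side')['p'][210:340,320:480],None,fx=2.4,fy=2.4,interpolation=2);b=cv2.resize(load('scene')['p'][210:340,215:375],None,fx=2.4,fy=2.4,interpolation=2)
cv2.imwrite('pics/c6.png',np.hstack([a,b]))"
```

```text
-0.226 0.1101; -0.214 0.1101; -0.202 0.11; -0.19 0.1097; -0.178 0.1096; -0.166 0.1095; -0.142 0.1249; -0.13 0.1231; -0.118 0.1084; -0.106 0.1078; -0.094 0.1076; -0.082 0.1075; -0.07 0.107; -0.058 0.1136; -0.046 0.1137; -0.034 0.1016; 
top 2007 [ 0.56192179 -0.14463337  0.12455913] ((561.9597778320312, -146.17076110839844), (34.1052131652832, 24.21356773376465), 0.9850400686264038)
side slope 0.02737651592214332 [[-0.27, 0.119], [-0.258, 0.119], [-0.246, 0.111], [-0.234, 0.11], [-0.222, 0.111], [-0.21, 0.11], [-0.198, 0.11], [-0.186, 0.109], [-0.174, 0.109], [-0.162, 0.123], [-0.15, 0.125], [-0.138, 0.124], [-0.114, 0.107], [-0.102, 0.107]]
scene slope 0.025897504448992418 [[-0.27, 0.12], [-0.258, 0.119], [-0.246, 0.113], [-0.234, 0.112], [-0.222, 0.112], [-0.21, 0.112], [-0.198, 0.111], [-0.186, 0.11], [-0.174, 0.112], [-0.162, 0.122], [-0.15, 0.124], [-0.114, 0.11], [-0.102, 0.107]]
t 21.75 pos [ 0.5604 -0.1466  0.3573] head 90.39 down [-0.002  0.001 -1.   ] open 0.09254128087510333 F [-0.3  0.6 -0.1]
[[6.6, -0.4, -2.7], [-0.0017, -0.0006, -0.0037]],
```

View pics/c6.png

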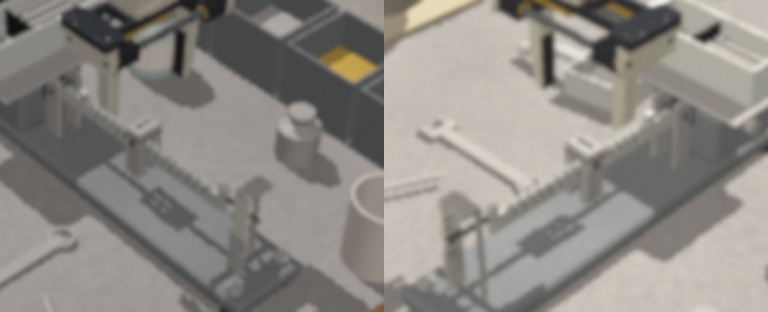

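The pointer end is still a little high, about 0.02 rad, which is 6 mm at the tip. The poise, at (143,128) in the left half of the crop, sits upright in the seventh notch. One more notch outward should centre it.

>>> apply_moves([
  [[0.2, 0.5, 10], [0, 0, 0]],
  [[0.2, 0.5, 14], [0, 0, -0.002]],
  [[0, 0.5, 15], [0, 0, -0.002]],
  [[0, 0, 15], [0, 0, 0]],
  [[0, 0, 13], [0, 0, 0]],
  [[0, 0, 9], [0, 0, 0]],
  [[0, 0, 5], [0, 0, 0]],
  [[0, 0, 2], [0, 0, 0]],
  [[0, 0, 0], [0, 0, 0]],
  [[0, 0, 0], [0, 0, 0]],
  [[0, 0, 0], [0, 0, 0]],
])

```text
t: 22.67
tool_pos: [0.5626, -0.1464, 0.2765]
orientation: [2.208, 2.232, 0.001]
force: [0.1, 0.2, 0.7]
opening: 0.0928
gripper_force: 0.0
```

>>> apply_moves([
  [[0, 0, 0], [0, 0, 0]],
  [[0, 0, 0], [0, 0, 0]],
  [[0, 0, 0], [0, 0, 0]],
  [[0, 0, 0], [0, 0, 0]],
  [[0, 0, 0], [0, 0, 0]],
  [[0, 0, 0], [0, 0, 0]],
  [[0, 0, 0], [0, 0, 0]],
  [[0, 0, 0], [0, 0, 0]],
  [[0, 0, 0], [0, 0, 0]],
  [[0, 0, 0], [0, 0, 0]],
  [[0, 0, 0], [0, 0, 0]],
], claw=0)

```text
t: 23.58
tool_pos: [0.5621, -0.1463, 0.2753]
orientation: [-2.209, -2.233, 0.0]
force: [-1.1, -0.0, 0.4]
opening: 0.0338
gripper_force: 20.0
```

>>> apply_moves([
  [[0, 0, -3], [0, 0, 0]],
  [[0, 0, -4], [0, 0, 0]],
  [[0, 0, -4], [0, 0, 0]],
  [[0, 0, -4], [0, 0, 0]],
  [[0, 0, -3], [0, 0, 0]],
  [[0, 0, -2], [0, 0, 0]],
  [[-3, 0, 0], [0, 0, 0]],
  [[-4, 0, 0], [0, 0, 0]],
  [[-3, 0, 0], [0, 0, 0]],
  [[-2, 0, 0], [0, 0, 0]],
  [[0, 0, 0], [0, 0, 0]],
  [[0, 0, 0], [0, 0, 0]],
])

```text
t: 24.58
tool_pos: [0.5622, -0.1586, 0.2952]
orientation: [-2.21, -2.233, 0.0]
force: [-1.1, -0.1, -3.3]
opening: 0.0339
gripper_force: 20.0
```

Moved 12.3 mm. Now I lower by 22–23 mm and release.

>>> apply_moves([
  [[0, 0, 2], [0, 0, 0]],
  [[0, 0, 2.5], [0, 0, 0]],
  [[0, 0, 2.5], [0, 0, 0]],
  [[0, 0, 2.5], [0, 0, 0]],
  [[0, 0, 2.5], [0, 0, 0]],
  [[0, 0, 2.5], [0, 0, 0]],
  [[0, 0, 2.5], [0, 0, 0]],
  [[0, 0, 2], [0, 0, 0]],
  [[0, 0, 2], [0, 0, 0]],
  [[0, 0, 1.5], [0, 0, 0]],
  [[0, 0, 0], [0, 0, 0]],
  [[0, 0, 0], [0, 0, 0]],
])

```text
t: 25.58
tool_pos: [0.5622, -0.1583, 0.2729]
orientation: [-2.209, -2.233, 0.0]
force: [-4.6, -1.0, -0.2]
opening: 0.034
gripper_force: 20.0
```

>>> apply_moves([
  [[0, 0, 0], [0, 0, 0]],
  [[0, 0, 0], [0, 0, 0]],
  [[0, 0, 0], [0, 0, 0]],
  [[0, 0, 0], [0, 0, 0]],
  [[0, 0, 0], [0, 0, 0]],
  [[0, 0, 0], [0, 0, 0]],
  [[0, 0, 0], [0, 0, 0]],
  [[0, 0, 0], [0, 0, 0]],
  [[0, 0, 0], [0, 0, 0]],
  [[0, 0, 0], [0, 0, 0]],
  [[0, 0, 0], [0, 0, 0]],
  [[0, 0, 0], [0, 0, 0]],
], claw=0.6)

```text
t: 26.58
tool_pos: [0.5623, -0.1583, 0.2729]
orientation: [2.209, 2.233, -0.0]
force: [0.1, -0.9, 0.6]
opening: 0.0557
gripper_force: 0.0
```

>>> apply_moves([
  [[0, 0, -10], [0, 0, 0]],
  [[0, 0, -15], [0, 0, 0]],
  [[0, 0, -15], [0, 0, 0]],
  [[0, 0, -15], [0, 0, 0]],
  [[0, 0, -15], [0, 0, 0]],
  [[0, 0, -10], [0, 0, 0]],
  [[0, 0, -5], [0, 0, 0]],
  [[0, 0, 0], [0, 0, 0]],
  [[0, 0, 0], [0, 0, 0]],
  [[0, 0, 0], [0, 0, 0]],
], claw=1)

```text
t: 27.42
tool_pos: [0.562, -0.1581, 0.3568]
orientation: [-2.208, -2.232, 0.001]
force: [-0.7, -0.0, 0.4]
opening: 0.0931
gripper_force: 0.0
```

```bash
python3 beam.py; python3 -c "
from h import *
C=cloud('side');X,Y,Z=np.moveaxis(C,-1,0)
for n in('side','scene'):
    C=cloud(n);X,Y,Z=np.moveaxis(C,-1,0)
    m=(Z>.145)&(Z<.185)&(X>.4)&(X<.7)&(Y>-.03)&(Y<.13)
    print(n,m.sum(),cv2.minAreaRect((C[m][:,:2]*1000).astype(np.float32)))
a=cv2.resize(load('side')['p'][270:330,380:450],None,fx=5.5,fy=5.5,interpolation=2);b=cv2.resize(load('scene')['p'][270:330,215:285],None,fx=5.5,fy=5.5,interpolation=2)
cv2.imwrite('pics/c7.png',np.hstack([a,b]))"
```

```text
-0.238 0.1049; -0.226 0.1047; -0.214 0.1049; -0.202 0.1048; -0.19 0.1048; -0.178 0.1053; -0.166 0.1226; -0.154 0.1229; -0.142 0.1182; -0.13 0.1051; -0.118 0.1054; -0.106 0.1052; -0.094 0.1056; -0.082 0.1055; -0.07 0.1056; -0.058 0.1125; -0.046 0.1126; -0.034 0.1009; 
top 1839 [ 0.56322131 -0.15726565  0.12104685] ((563.2542114257812, -158.34417724609375), (33.547515869140625, 23.74074935913086), 0.5947398543357849)
side slope 0.0250035772950998 [[-0.27, 0.111], [-0.258, 0.112], [-0.246, 0.106], [-0.234, 0.103], [-0.222, 0.104], [-0.21, 0.105], [-0.198, 0.105], [-0.186, 0.106], [-0.174, 0.12], [-0.162, 0.123], [-0.15, 0.123], [-0.126, 0.106], [-0.114, 0.106], [-0.102, 0.102]]
scene slope 0.004839159886592284 [[-0.27, 0.113], [-0.258, 0.108], [-0.246, 0.106], [-0.234, 0.105], [-0.222, 0.105], [-0.21, 0.106], [-0.198, 0.107], [-0.186, 0.106], [-0.174, 0.122], [-0.162, 0.124], [-0.15, 0.124], [-0.126, 0.105], [-0.114, 0.106], [-0.102, 0.106]]
side 1139 ((555.1229248046875, 46.758872985839844), (177.88807678222656, 73.95207214355469), 0.21325251460075378)
scene 1249 ((556.4022216796875, 46.23909378051758), (174.15480041503906, 72.27897644042969), 0.3096548318862915)
```

View pics/c7.png

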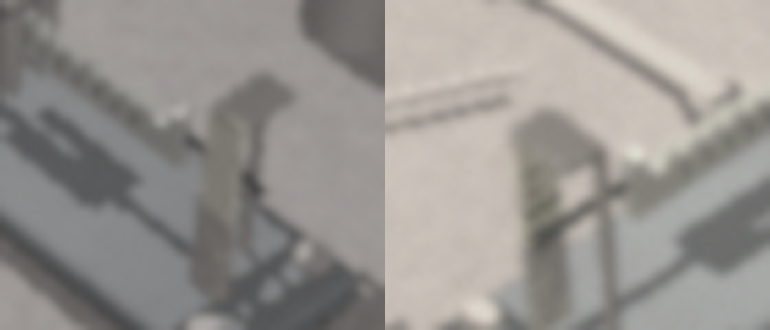

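The crop shows the pointer strip running to the index plate at about its middle, near (545,238) in the right half. The beam fit gives about -0.005 rad, roughly 1.5 mm at the tip. The poise sits in its notch 12.2 mm further out, the drawer is still centred and square, and the gripper is clear. Handing in.

```bash
python3 -c "
from plant import robot
print(robot.close_job())"
```

```text
the job is handed in; nothing more can be done
None
```

I handed the job in with the drawer square on the middle of the plate, the poise in the eighth notch (about 350 g) and the pointer an estimated 1.5–3 mm from its mark; no verdict came back.

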